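# Sweep the loose nuts off the repair board into the catch tray

### The job

Clear the three loose hex nuts off the raised work board: sweep them with your fingers along the board and off its open end so that they drop into the plain undivided catch tray standing against it. Only push the nuts, do not pick them up or carry them, and leave the flanged bushes, the gear wheel, the oiler and the instrument on the board undisturbed.

Things in the scene. Friction and masses are not known exactly. Their poses are not given: they have to be found in the camera images.
- board: raised plywood work board, fixed to the bench: 316 mm along its x, 400 mm along its y; flat top 70 mm above the bench; origin at its centre on the bench. The two long edges (x = -158 to -150 and 150 to 158 mm) carry wooden lips 10 mm high; the two ends (y = -200 and +200 mm) are open, with no lip. Its x axis points away from the robot, within about 12 degrees
- tray: the catch tray: plain undivided open sheet-steel tray, fixed, 280 mm along x, 100 mm along y, rim 55 mm above the bench (so 15 mm lower than the board's top), walls and floor 3 mm; origin at its centre on the bench, axes parallel to the board's. It stands against one open end of the board, 2 mm from it: at the board's +y end or its -y end
- screw_box: steel box of the same outer size, divided by inner walls into eight compartments with small screws, fixed against the other open end of the board; no nut belongs in it; origin at its centre on the bench
- nut_a_mid (a point): loose steel hex nut lying flat on the board: 24 mm across flats (28 mm across corners), 13 mm high, 16 mm hole, 27 to 45 g; this point is the middle of the nut (6.5 mm above the board's top while it lies flat)
- nut_b_mid (a point): loose steel hex nut lying flat on the board: 24 mm across flats (28 mm across corners), 13 mm high, 16 mm hole, 27 to 45 g; this point is the middle of the nut (6.5 mm above the board's top while it lies flat)
- nut_c_mid (a point): loose steel hex nut lying flat on the board: 24 mm across flats (28 mm across corners), 13 mm high, 16 mm hole, 27 to 45 g; this point is the middle of the nut (6.5 mm above the board's top while it lies flat)
- bush_a: loose steel bearing bush standing on its round flange on the board: flange 34 mm diameter and 5 mm thick, upright round body 20 mm diameter, 26 mm high in all; origin at the centre of its underside; must stay where it is
- bush_b: loose steel bearing bush standing on its round flange on the board: flange 34 mm diameter and 5 mm thick, upright round body 20 mm diameter, 26 mm high in all; origin at the centre of its underside; must stay where it is
- gear: loose brass gear wheel lying on the board: 32 mm diameter, 8 mm thick, hub to 13 mm high; origin at the centre of its underside; must stay where it is
- oiler: small white oiler bottle standing on the board: 28 mm diameter, 66 mm high with its needle; origin at the centre of its underside; must stay standing where it is
- movement: the instrument under repair, a recorder drive with gears, motor and guide rods, fixed along the far side of the board: 75 mm along the board's x, 220 mm along its y, 62 mm high above the board's top; origin at the centre of its base, on the board's top; not to be knocked

How it is judged:
At the end, for the whole second after the job is handed in: All three hex nuts lie at rest inside the undivided catch tray, below its rim; both flanged bushes, the gear wheel and the oiler stand upright within 15 mm of where they started (x of nut_a_mid in the frame of tray between -0.135 and 0.135 m and y of nut_a_mid in the frame of tray between -0.046 and 0.046 m and z of nut_a_mid in the frame of tray between 0 and 0.052 m and linear speed of each of nut_a, nut_b, nut_c below 0.02 m/s and x of nut_b_mid in the frame of tray between -0.135 and 0.135 m and y of nut_b_mid in the frame of tray between -0.046 and 0.046 m and z of nut_b_mid in the frame of tray between 0 and 0.052 m and x of nut_c_mid in the frame of tray between -0.135 and 0.135 m and y of nut_c_mid in the frame of tray between -0.046 and 0.046 m and z of nut_c_mid in the frame of tray between 0 and 0.052 m and distance of each of bush_a, bush_b, gear, oiler from where it was at the start of the episode below 0.015 m and angle between each of bush_a, bush_b, gear, oiler's own z axis and vertical below 0.3 rad); the robot touches nothing.
It fails at once if a nut is lifted off the board (its middle more than 15 mm above where it lies on the board) (height (world z) of any of nut_a_mid, nut_b_mid, nut_c_mid above 0.0915 m).
It fails at once if a nut is carried out through the air beyond the board's end instead of dropping off its edge (middle 35 mm past the end, still above the board's top) ((y of nut_a_mid in the frame of board above 0.235 m and height (world z) of nut_a_mid above 0.072 m) or (y of nut_a_mid in the frame of board below -0.235 m and height (world z) of nut_a_mid above 0.072 m) or (y of nut_b_mid in the frame of board above 0.235 m and height (world z) of nut_b_mid above 0.072 m) or (y of nut_b_mid in the frame of board below -0.235 m and height (world z) of nut_b_mid above 0.072 m) or (y of nut_c_mid in the frame of board above 0.235 m and height (world z) of nut_c_mid above 0.072 m) or (y of nut_c_mid in the frame of board below -0.235 m and height (world z) of nut_c_mid above 0.072 m)).
It fails at once if a bush, the gear wheel or the oiler is shoved more than 15 mm or tipped over (distance of any of bush_a, bush_b, gear, oiler from where it was at the start of the episode above 0.015 m or angle between any of bush_a, bush_b, gear, oiler's own z axis and vertical above 0.3 rad).
It fails at once if the robot knocks against the recorder drive (more than 8 N) (contact force between any of the fingers, the arm and movement above 8 N).
It also fails if it takes over 54 s, if anything falls off the work surface, if the arm or the gripper's body presses on something with over 40 N, if the wrist force passes 120 N, or if a joint passes its speed limit or range.

### The arm

A 6-joint arm with a two-finger parallel gripper is mounted at the origin on the work surface. World frame = base frame: x ahead of the robot, y to its left, z up, the work surface at z = 0. Lengths are in m, angles in rad, forces in N, time in s.
With the tool pointing down it reaches from about 0.2 to 0.875 m from the base axis. Payload 3.4 kg.
Tool frame: the origin (TCP) lies midway between the tips of the shut fingers; the grasp point (between the pads) lies 19 mm behind it; x points along the fingers, z is the direction in which the jaws open and shut, and the axes are right-handed (so a half turn about x gives the same grasp; the last joint's range is limited). The gripper opens to 94 mm and grips with 3 to 60 N. Pads are 16 mm wide; open, the fingers measure 119 mm over their backs; the gripper's body (75 mm by 177 mm) begins 78 mm behind the grasp point.
Start: joints at [-1.465, 0.276, 1.505, -0, 1.361, -0.121], TCP at [0.129, -0.56, 0.205] pointing down, gripper open.
Joint ranges: [-2.89, 2.89], [-0.75, 2.08], [0.22, 2.7], [-1.18, 4.32], [0.11, 2.71], [-2.7, 2.7]. Speed limits (rad/s): [2.57, 2.57, 3.14, 3.14, 3.14, 3.14].

### API

Orientations are given as a unit quaternion [x, y, z, w].
In Python, from rig import ctrl gives the robot as it stands.
- The arm moves only by the tool play_rows, never from a script. Its arguments are lists of equal length, an entry for each row: "delta_pos": the shift along the world's x, y, z in mm, a list of three; "angular": the turn, a rotation vector about the world's x, y, z in rad, a list of three. In form: {"delta_pos": [[tx, ty, tz], ...], "angular": [[rx, ry, rz], ...]}. A call has 1 to 10 rows; each row is the pose to reach, as a shift and turn from the pose commanded when the call began; what a row does not reach only later rows make up. A row lasts 1/10 s, in which the tool goes at most 50 mm and 8.59 degrees, less where a joint would pass 70% of its speed; a pose out of reach is approached as far as the arm can. A call with a gripper value outside its range is refused whole. "claw" is the finger opening in mm, from 0 to 94, set as the call begins (left out, the last holds). The fingers move at their own pace and stop on an object; the grip force is fixed at half the most. Time passes only in rows, so rows that repeat a pose let the fingers close. It gives the time, the measured TCP pose, the force and the opening at its end, in the units of the state.
- ctrl.sense(): the state, without advancing time (a new reading comes with each control period).
- ctrl.get_image(name): name is "scene" or "side" or "wrist"; returns the picture (480x640x3 uint8, red, green, blue); there is no depth.
- ctrl.camera_info(name): a dict with "vfov" (degrees; the focal length in pixels is half the picture's height over the tangent of half this angle, whatever the lens; pixels are square), "cx", "cy" (the principal point, pixels), "k1" (the pictures are not rectified: a ray, as slopes to the right and down, at radius r is drawn at 1 + k1 r^2 times it, then the intrinsics apply), "position" and "rotation" of the camera in the world; the wrist camera has in their place "hand_eye" (4x4, takes a point from camera to tool coordinates, whose origin is the TCP and whose axes are the tool frame's). Camera axes: x right, y up, looking along -z (the intrinsics and any distortion apply to the point x, -y, -z); pixel columns grow to the right and rows downward; lengths in m; the calibration is good to about 2 mm. A picture is of the moment at which its call begins: read the wrist's pose just before it. camera_info takes no time and is no camera call.
- ctrl.hand_in(): hands the job in, once; it reports no verdict.
The state is a dict: "time": time; "joints": joint angles; "joint_vel": joint speeds; "effort": joint torques, N m; "tcp_pos": TCP position; "eef_rot": TCP orientation; "contact_force": force on the tool from outside, world axes, zero at the start; "wrist_torque": the same for the moment, N m; "grip_width": finger opening in m.
Only numpy, scipy, OpenCV 4.12 (cv2) and the standard library are available. Lean on these libraries where they do the work, as an engineer would, in place of code of your own. Each camera call takes 0.05 s, during which the arm holds its last target.

## Working session

There is one attempt and no reset: what is moved stays moved. The work goes in short steps, Python scripts to look and compute and a tool call to move; the robot and the scene stay as the last step left them, time stands still between calls to the robot, and variables do not carry over. Pictures are saved under pics/ and viewed, and the job is handed in when it is done.

Besides the shell and the picture viewer there is one more tool, called after "Request:" as a command line: name --argument value ..., lists and objects as JSON in quotes. play_rows: Moves the arm, as the interface text tells. Its arguments: {"type":"object","properties":{"delta_pos":{"type":"array","items":{"type":"array","items":{"type":"number"}}},"angular":{"type":"array","items":{"type":"array","items":{"type":"number"}}},"claw":{"type":"number"}},"required":["delta_pos","angular"]}

```bash
mkdir -p pics; ls
python3 - <<'E'
from rig import ctrl
import cv2
s=ctrl.sense();print(s['time'],s['tcp_pos'],s['eef_rot'],s['grip_width'])
for n in ['scene','side','wrist']:
    print(n,ctrl.camera_info(n))
    cv2.imwrite(f'pics/{n}0.png',ctrl.get_image(n)[:,:,::-1])
E
```

```text
pics
0.0 [ 0.12921492 -0.55970923  0.20462075] [ 0.44065683  0.55381556 -0.43976567  0.55291594] 0.09391362949715543
scene {'vfov': 46.51899386070004, 'cx': 325.2184667779094, 'cy': 245.56605479790875, 'k1': -0.10198225184653593, 'position': array([0.87669903, 0.43634819, 0.78517949]), 'rotation': array([0.09905129, 0.28607241, 0.90991401, 0.2835629 ])}
side {'vfov': 51.261861288976036, 'cx': 320.8299972726116, 'cy': 242.24190847993296, 'k1': -0.006822477680567098, 'position': array([0.22824375, 0.53088269, 0.51695009]), 'rotation': array([-0.139087  ,  0.43396383,  0.85285362, -0.25489391])}
wrist {'vfov': 58.95991981710233, 'cx': 313.3960804560339, 'cy': 239.38175416548083, 'k1': -0.026070438204953354, 'hand_eye': array([[ 6.96809740e-04,  2.66598373e-01, -9.63807461e-01,
        -1.77114131e-01],
       [ 1.33512009e-03,  9.63806588e-01,  2.66599097e-01,
         7.74429616e-02],
       [ 9.99998866e-01, -1.47256755e-03,  3.15648976e-04,
         1.06217570e-04],
       [ 0.00000000e+00,  0.00000000e+00,  0.00000000e+00,
         1.00000000e+00]])}
```

View pics/scene0.png

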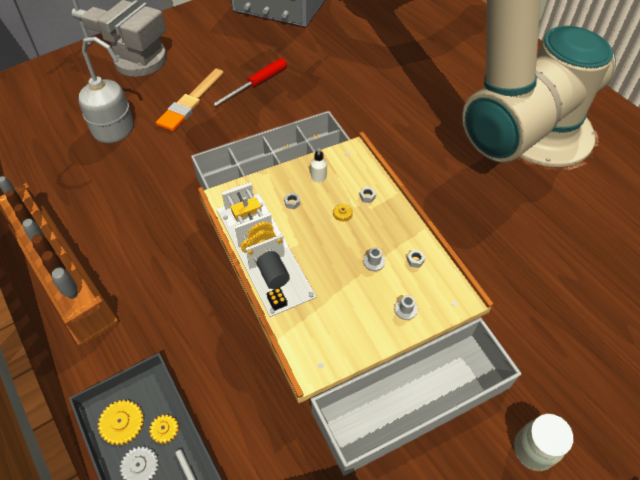

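View pics/side0.png

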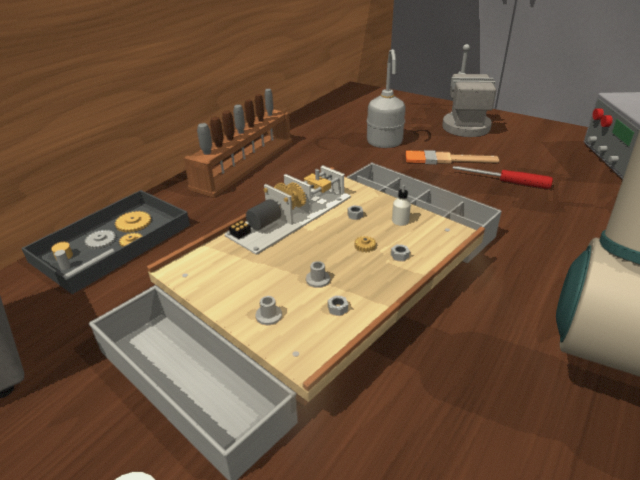

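View pics/wrist0.png

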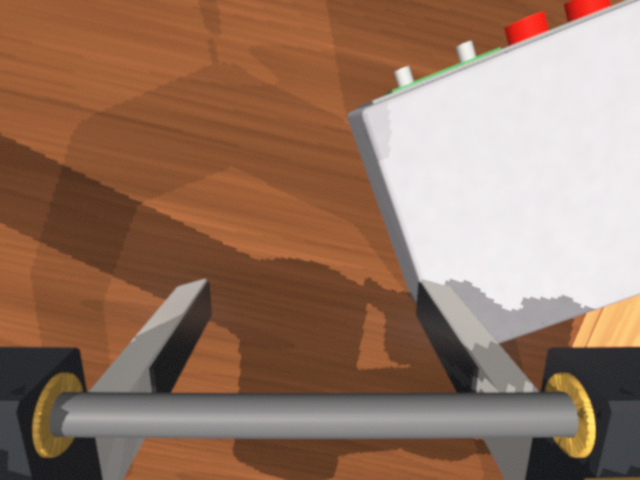

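The tray stands at the board's near-left (+y) end and the screw box at the far end. In the scene view the nuts are at (292,201), (368,194) and (415,258), the bushes at (374,262) and (406,309), the gear at (343,212) and the oiler at (318,177). I'll zoom in to measure these.

Run:
```python
import cv2
a=cv2.imread('pics/scene0.png')[100:420,180:540]; cv2.imwrite('pics/sz.png',cv2.resize(a[20:220,0:270],None,fx=2.96,fy=2.96,interpolation=2))
cv2.imwrite('pics/sz2.png',cv2.resize(a[120:320,90:360],None,fx=2.96,fy=2.96,interpolation=2))
b=cv2.imread('pics/side0.png'); cv2.imwrite('pics/sd.png',cv2.resize(b[160:400,150:510],None,fx=2.2,fy=2.2,interpolation=2))
```

```text
(no output)
```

View pics/sz.png

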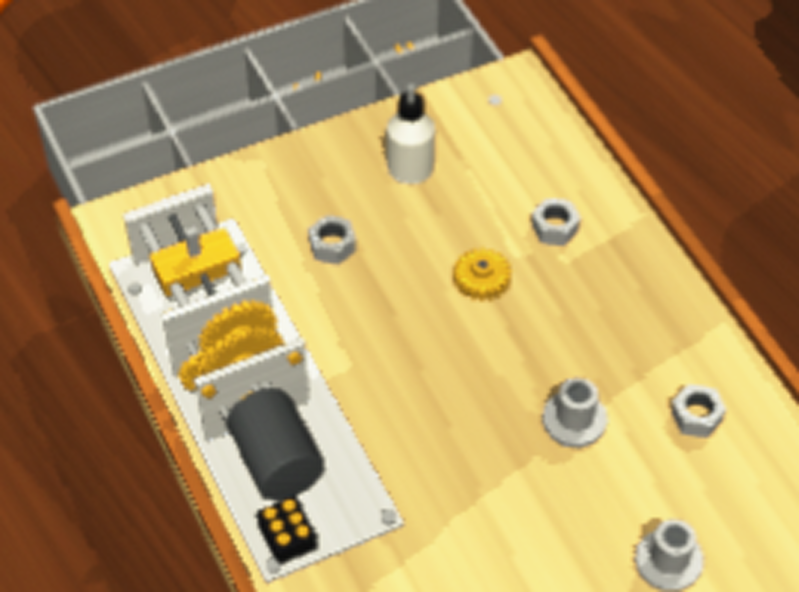

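View pics/sz2.png

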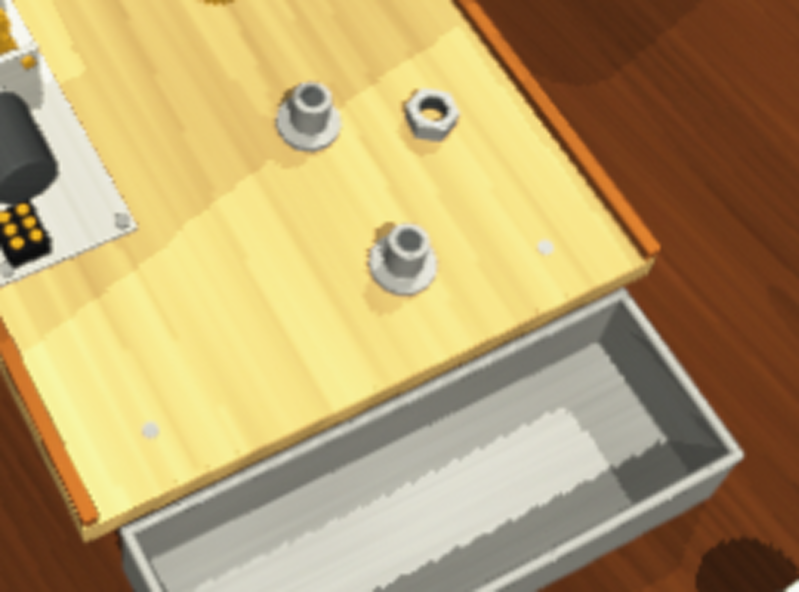

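View pics/sd.png

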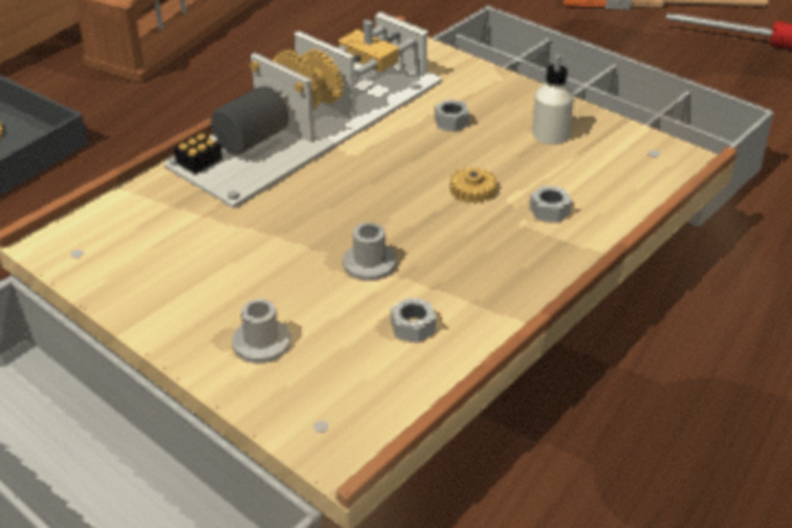

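```bash
cat > h.py <<'E'
import numpy as np, cv2
from scipy.spatial.transform import Rotation as R
from rig import ctrl
def ray(name,uv,ci=None,pose=None):
    ci=ci or ctrl.camera_info(name); f=240/np.tan(np.radians(ci['vfov'])/2)
    K=np.array([[f,0,ci['cx']],[0,f,ci['cy']],[0,0,1]])
    p=cv2.undistortPoints(np.array([[uv]],float),K,np.array([ci['k1'],0,0,0,0.]))[0,0]
    d=np.array([p[0],-p[1],-1.])
    if name=='wrist':
        s=pose or ctrl.sense(); T=np.eye(4);T[:3,:3]=R.from_quat(s['eef_rot']).as_matrix();T[:3,3]=s['tcp_pos'];T=T@ci['hand_eye']
        return T[:3,3],T[:3,:3]@d
    return np.array(ci['position']),R.from_quat(ci['rotation']).as_matrix()@d
def atz(name,uv,z,**k):
    o,d=ray(name,uv,**k); return o+d*(z-o[2])/d[2]
def tri(a,b):
    (o,d),(p,e)=ray('scene',a),ray('side',b)
    t=np.linalg.lstsq(np.c_[d,-e],p-o,rcond=None)[0]; q,r=o+d*t[0],p+e*t[1]
    return (q+r)/2,np.linalg.norm(q-r)
E
python3 - <<'E'
from h import *
A=lambda x,y:(180+x/2.96,120+y/2.96); B=lambda x,y:(270+x/2.96,220+y/2.96); S=lambda x,y:(150+x/2.2,160+y/2.2)
P={'nutA':(A(332,240),S(452,116),.0765),'nutB':(A(555,221),S(551,204),.0765),'nutC':(B(431,113),S(414,321),.0765),
'bush1':(B(309,122),S(370,262),.0725),'bush2':(B(403,264),S(261,342),.0725),'gear':(A(482,275),S(474,187),.074),'oiler':(A(410,172),S(552,134),.07),
'mov':(A(402,522),S(236,202),.073),'scr1':(B(546,247),S(321,427),.07),'scr2':(B(150,430),S(77,254),.07),'scr3':(A(495,100),S(653,153),.07),
'c+y-x':(B(650,262),None,.07),'c+y+x':(B(84,532),None,.07),'c-y-x':(A(533,42),None,.08),'c-y+x':(A(58,203),None,.08)}
for k,(a,b,z) in P.items():
    o=[np.round(1000*atz('scene',a,z)[:2],1)]
    if b: t,e=tri(a,b); o+=[np.round(1000*atz('side',b,z)[:2],1),np.round(1000*t,1),round(e*1000,1)]
    print(k,*o)
E
```

```text
nutA [573.2 -70.7] [571.7 -72.5] [572.2 -72.3  75.7] 1.7
nutB [461.7 -12.1] [461.2 -13.9] [461.2 -12.9  76.5] 1.4
nutC [478.  131.1] [477.5 130.5] [477.7 130.7  76.2] 0.6
bush1 [532.2  97.7] [531.6  96.3] [531.7  96.9  72.3] 1.3
bush2 [545.3 190.3] [544.5 189.4] [544.8 189.6  72. ] 1.0
gear [517.4  -5.3] [515.2  -6.3] [516.2  -7.1  72.5] 1.5
oiler [505.1 -93.1] [502.2 -99.4] [502.7 -96.7  69. ] 5.1
mov [641.7  98.4] [642.5  93.5] [641.2  97.   74.1] 3.7
scr1 [478.8 222.9] [479.2 220.6] [478.8 222.2  70.8] 1.8
scr2 [696.7 190.4] [695.8 188.6] [696.2 189.3  69.5] 1.8
scr3 [ 429.6 -112.4] [ 430.4 -115.7] [ 429.8 -112.3   71.4] 1.7
c+y-x [441.3 259.3]
c+y+x [748.8 214. ]
c-y-x [ 387.2 -131.7]
c-y+x [ 687.7 -178. ]
```

```bash
cat >> h.py <<'E'
YAW=np.radians(-8.45); C0=np.array([564,39.5]); EX=np.array([np.cos(YAW),np.sin(YAW)]); EY=np.array([-EX[1],EX[0]])
def w(x,y): return C0+x*EX+y*EY
def bf(p): d=np.asarray(p)[:2]*1-C0; return np.array([d@EX,d@EY])
E
python3 - <<'E'
from h import *
s=ctrl.sense(); M=R.from_quat(s['eef_rot']).as_matrix(); print(M.round(3))
z=M[:,2]; print('yaw of jaw',np.degrees(np.arctan2(z[1],z[0])), 'joints',s['joints'], s['time'])
for n,p in dict(A=(572.2,-72.3),B=(461.2,-12.9),C=(477.7,130.7),b1=(531.7,96.9),b2=(544.8,189.6),g=(516.2,-7.1),o=(503,-96),m=(641.5,97)).items(): print(n,bf(p).round(1))
for q in [(-99,45),(-98,212),(-95,-100),(24,-140),(24,212)]: print(q,(w(*q)-1000*s['tcp_pos'][:2]).round(1))
E
```

```text
[[-0.     0.974  0.225]
 [ 0.001  0.225 -0.974]
 [-1.     0.    -0.001]]
yaw of jaw -77.00529402419748 joints [-1.46499842e+00  2.76428234e-01  1.50581329e+00  2.27188199e-07
  1.36070113e+00 -1.21002435e-01] 0.15
A [  24.5 -109.4]
B [-94.  -66.9]
C [-98.8  77.5]
b1 [-40.4  52. ]
b2 [-41.  145.6]
g [-40.4 -53.1]
o [ -40.4 -143. ]
m [68.2 68.3]
(-99, 45) [343.4 658.4]
(-98, 212) [369.  823.5]
(-95, -100) [326.1 514.4]
(24, -140) [437.9 457.4]
(24, 212) [489.6 805.5]
```

Request:
play_rows --delta_pos '[[0, 0, 50], [0, 0, 90], [23, 44, 90], [46, 88, 90], [69, 132, 90], [92, 176, 90], [115, 220, 90], [138, 264, 90], [161, 308, 90], [184, 352, 90]]' --angular '[[0, 0, 0], [0, 0, 0], [0, 0, 0.14], [0, 0, 0.28], [0, 0, 0.42], [0, 0, 0.56], [0, 0, 0.7], [0, 0, 0.84], [0, 0, 0.98], [0, 0, 1.1]]' --claw 16

```text
time: 1.15
tcp_pos: [0.3136, -0.2063, 0.2954]
eef_rot: [0.084, 0.702, -0.085, 0.702]
contact_force: [1.6, -0.1, -0.0]
grip_width: 0.0179
```

Request:
play_rows --delta_pos '[[23, 44, 0], [46, 88, 0], [69, 132, 0], [92, 176, 0], [115, 220, 0], [138, 264, 0], [159, 306, 0], [159, 306, 0]]' --angular '[[0, 0, 0.0965], [0, 0, 0.0965], [0, 0, 0.0965], [0, 0, 0.0965], [0, 0, 0.0965], [0, 0, 0.0965], [0, 0, 0.0965], [0, 0, 0.0965]]'

```text
time: 1.95
tcp_pos: [0.4739, 0.1025, 0.2946]
eef_rot: [0.051, 0.705, -0.049, 0.705]
contact_force: [-0.9, -1.0, -0.3]
grip_width: 0.0163
```

Run:
```python
from h import *
s=ctrl.sense(); M=R.from_quat(s['eef_rot']).as_matrix(); z=M[:,2]
print(s['time'],s['tcp_pos']*1000,bf(s['tcp_pos']*1000),'yaw',np.degrees(np.arctan2(z[1],z[0])),M[2].round(3),s['grip_width'])
cv2.imwrite('pics/w1.png',ctrl.get_image('wrist')[:,:,::-1])
```

```text
1.95 [473.93133158 102.50722897 294.58073957] [-98.34960336  49.08799702] yaw -8.073124608261784 [-1.     0.003 -0.001] 0.016300764586737387
```

View pics/w1.png

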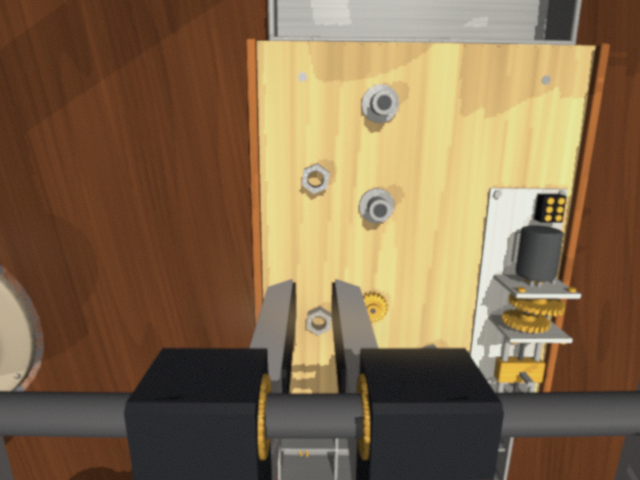

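The wrist view shows nut C at (315,179), nut B at (319,321), the bush flanges at about (379,105) and (376,207), and the board end along row 42. I'll check these against the first measurements.

Run:
```python
from h import *
for n,uv,z in [('C',(315,179),.0765),('B',(319,321),.0765),('b2',(379,105),.0725),('b1',(375.5,207),.0725),('gear',(373,306),.074),('mov',(490,189),.073),('scr1',(303,77),.07),('scr2',(546,80),.07),('edgeL',(262,42),.07),('edgeR',(592,45),.07)]:
    p=atz('wrist',uv,z)*1000; print(n,p.round(1),bf(p).round(1))
```

```text
C [477.3 126.   76.5] [-98.5  72.8]
B [461.1 -17.8  76.5] [-93.3 -71.8]
b2 [543.6 183.4  72.5] [-41.4 139.3]
b1 [530.8  91.   72.5] [-40.4  46. ]
gear [517.6 -10.1  74. ] [-38.6 -55.9]
mov [640.   93.2  73. ] [67.3 64.3]
scr1 [479.3 216.7  70. ] [-109.8  162.8]
scr2 [695.1 184.5  70. ] [108.3 162.7]
edgeL [448.1 250.5  70. ] [-145.7  191.6]
edgeR [736.2 208.7  70. ] [145.5 192.7]
```

x agrees to 1 mm. y differs by about 5 mm, which the clearances can absorb. Next I descend behind nut C.

Request:
play_rows --delta_pos '[[0, -7, -40], [0, -7, -80], [0, -7, -120], [0, -7, -155], [0, -7, -180], [0, -7, -200], [0, -7, -212], [0, -7, -219], [0, -7, -219], [0, -7, -219]]' --angular '[[0, 0, 0], [0, 0, 0], [0, 0, 0], [0, 0, 0], [0, 0, 0], [0, 0, 0], [0, 0, 0], [0, 0, 0], [0, 0, 0], [0, 0, 0]]'

```text
time: 3.0
tcp_pos: [0.4726, 0.09, 0.0771]
eef_rot: [0.052, 0.705, -0.052, 0.706]
contact_force: [0.5, 0.5, 0.5]
grip_width: 0.0157
```

Run:
```python
from h import *
s=ctrl.sense(); M=R.from_quat(s['eef_rot']).as_matrix(); z=M[:,2]
print(s['time'],s['tcp_pos']*1000,bf(s['tcp_pos']*1000),'yaw',np.degrees(np.arctan2(z[1],z[0])),M[2].round(4),s['grip_width'],s['contact_force'])
cv2.imwrite('pics/w2.png',ctrl.get_image('wrist')[:,:,::-1])
cv2.imwrite('pics/s2.png',ctrl.get_image('side')[:,:,::-1])
```

```text
3.0 [472.57071174  90.04064842  77.08480665] [-97.86353538  36.55680973] yaw -8.500001782268157 [-1.    -0.     0.001] 0.015683358403231627 [0.51962761 0.45750408 0.47523758]
```

View pics/w2.png

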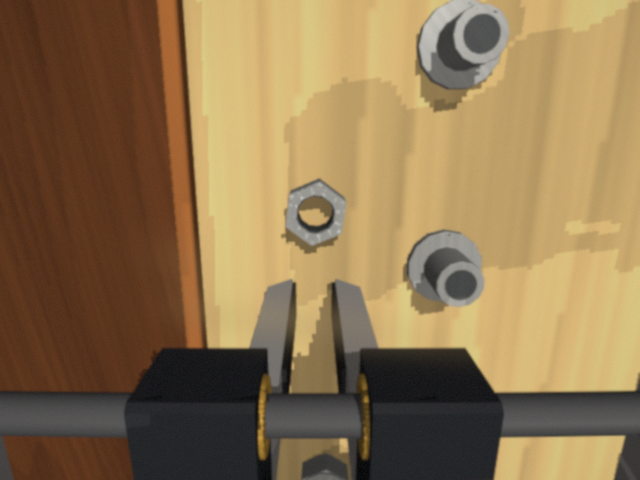

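View pics/s2.png

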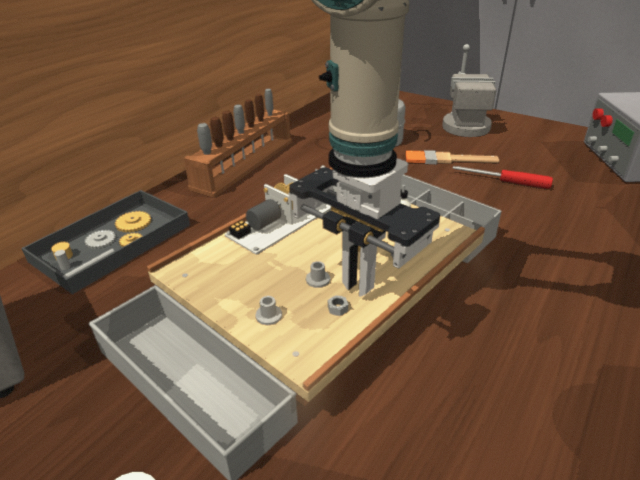

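Fingers are centred behind nut C at (315,213), with the bushes well clear to the right. Sweeping now.

Request:
play_rows --delta_pos '[[1.2, 8, -1], [2.7, 18, -1], [4.3, 29, -1], [5.9, 40, -1], [7.5, 51, -1], [9.2, 62, -1], [10.8, 73, -1], [12.5, 84, -1], [14.2, 95, -1], [15.8, 106, -1]]' --angular '[[0, 0, 0], [0, 0, 0], [0, 0, 0], [0, 0, 0], [0, 0, 0], [0, 0, 0], [0, 0, 0], [0, 0, 0], [0, 0, 0], [0, 0, 0]]'

```text
time: 4.1
tcp_pos: [0.4882, 0.1976, 0.0754]
eef_rot: [0.052, 0.705, -0.052, 0.705]
contact_force: [-0.0, -0.8, 0.9]
grip_width: 0.016
```

Run:
```python
from h import *
s=ctrl.sense()
print(s['time'],s['tcp_pos']*1000,bf(s['tcp_pos']*1000),s['contact_force'])
cv2.imwrite('pics/w3.png',ctrl.get_image('wrist')[:,:,::-1])
a=cv2.imread('pics/s2.png'); cv2.imwrite('pics/s2z.png',cv2.resize(a[150:310,270:470],None,fx=4,fy=3.7))
```

```text
4.1 [488.21118036 197.64109465  75.44291923] [-98.20433711 145.28750522] [-0.02857837 -0.81850643  0.85463566]
```

View pics/w3.png

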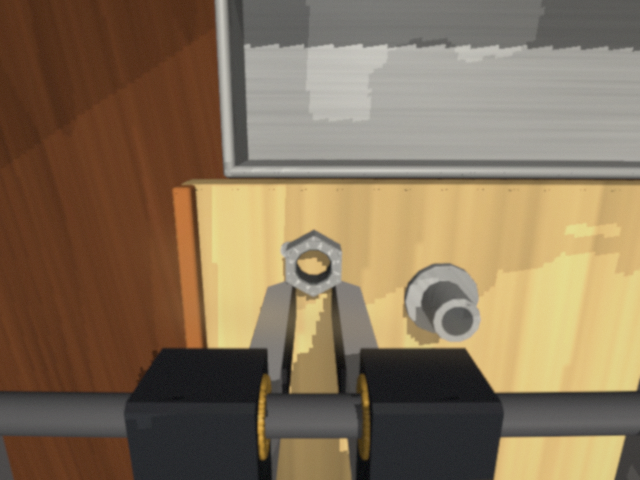

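View pics/s2z.png

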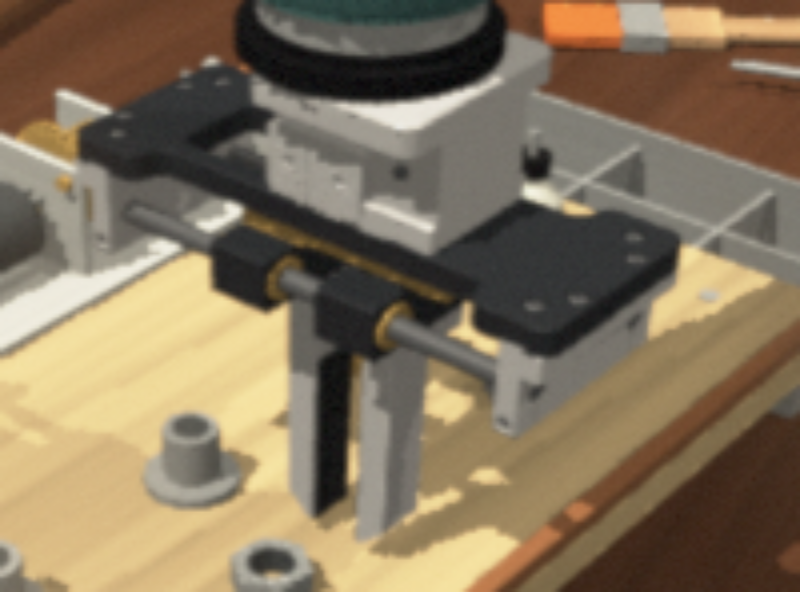

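Nut C is cradled by both fingers at (313,262), with the board edge ahead at row 180. I'll finish the push.

Request:
play_rows --delta_pos '[[1.5, 10, 0], [3, 20, 0], [4.2, 28, 0], [5.3, 36, 0], [6.4, 43, 0], [7.4, 50, 0], [8.4, 57, 0], [9.5, 64, 0], [10, 67, 0], [10, 67, 0]]' --angular '[[0, 0, 0], [0, 0, 0], [0, 0, 0], [0, 0, 0], [0, 0, 0], [0, 0, 0], [0, 0, 0], [0, 0, 0], [0, 0, 0], [0, 0, 0]]'

```text
time: 5.15
tcp_pos: [0.4982, 0.2641, 0.0754]
eef_rot: [0.052, 0.705, -0.052, 0.705]
contact_force: [0.0, 1.1, 0.2]
grip_width: 0.0158
```

Run:
```python
from h import *
s=ctrl.sense()
print(s['time'],s['tcp_pos']*1000,bf(s['tcp_pos']*1000),s['contact_force'])
cv2.imwrite('pics/w4.png',ctrl.get_image('wrist')[:,:,::-1])
o,d=ray('side',(396.3,266.8))
for yb in (60,75): # plane board y
    n=np.r_[EY,0]; t=(yb-(o*1000-np.r_[C0,0])@n)/(d@n); p=o*1000+t*d; print('block bottom',p.round(1),bf(p).round(1))
```

```text
5.15 [498.15979815 264.09938875  75.4441805 ] [-98.1295156  212.48627197] [0.04522529 1.14000718 0.20525685]
block bottom [405.7 123.7 166.7] [-169.   60.]
block bottom [398.6 139.9 180.7] [-178.4   75. ]
```

View pics/w4.png

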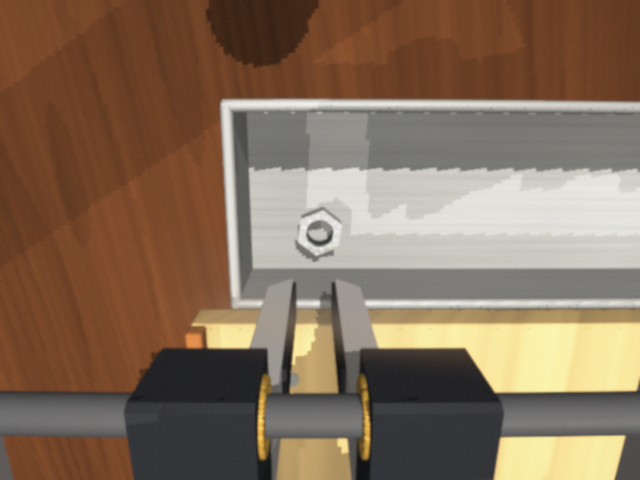

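Nut C lies in the tray at (319,233). On to nut B.

Request:
play_rows --delta_pos '[[0, 0, 45], [0, 0, 90], [-6, -45, 90], [-12, -90, 90], [-18, -135, 90], [-24, -180, 90], [-30, -225, 90], [-36, -270, 90], [-43, -316, 90], [-43, -316, 90]]' --angular '[[0, 0, 0], [0, 0, 0], [0, 0, 0], [0, 0, 0], [0, 0, 0], [0, 0, 0], [0, 0, 0], [0, 0, 0], [0, 0, 0], [0, 0, 0]]'

```text
time: 6.2
tcp_pos: [0.4542, -0.0575, 0.1656]
eef_rot: [0.054, 0.705, -0.056, 0.705]
contact_force: [0.3, 0.7, -0.1]
grip_width: 0.016
```

Request:
play_rows --delta_pos '[[0, 0, 0], [0, 0, -30], [0, 0, -60], [0, 0, -80], [0, 0, -90], [0, 0, -90]]' --angular '[[0, 0, 0], [0, 0, 0], [0, 0, 0], [0, 0, 0], [0, 0, 0], [0, 0, 0]]'

```text
time: 6.8
tcp_pos: [0.4543, -0.0508, 0.0745]
eef_rot: [0.052, 0.706, -0.051, 0.704]
contact_force: [-0.3, -0.4, -0.7]
grip_width: 0.016
```

Run:
```python
from h import *
s=ctrl.sense()
print(s['time'],s['tcp_pos']*1000,bf(s['tcp_pos']*1000),s['contact_force'])
cv2.imwrite('pics/w5.png',ctrl.get_image('wrist')[:,:,::-1])
```

```text
6.8 [454.28091802 -50.82544217  74.46306488] [ -95.25503638 -105.46772254] [-0.29166224 -0.41715736 -0.69899476]
```

View pics/w5.png

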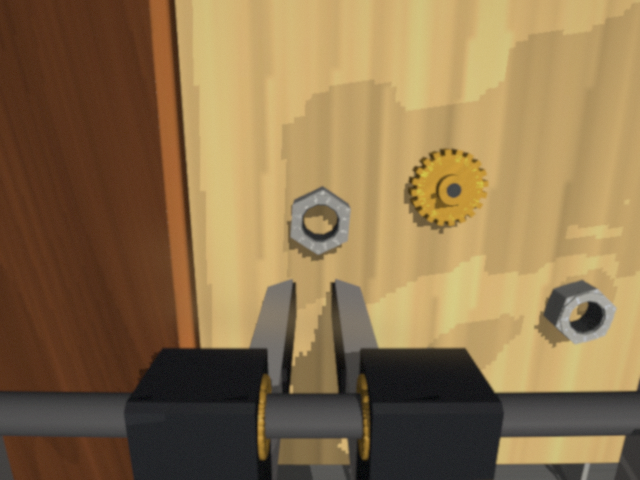

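Nut B is at (320,222), about 2 mm right of the finger centre at 314. I'll shift slightly and sweep.

Request:
play_rows --delta_pos '[[3, 6, 0], [4, 14, 0], [6, 26, 0], [7.5, 38, 0], [9.5, 51, 0], [11.5, 64, 0], [13.5, 77, 0], [15, 90, 0], [17, 103, 0], [19, 116, 0]]' --angular '[[0, 0, 0], [0, 0, 0], [0, 0, 0], [0, 0, 0], [0, 0, 0], [0, 0, 0], [0, 0, 0], [0, 0, 0], [0, 0, 0], [0, 0, 0]]'

```text
time: 7.85
tcp_pos: [0.4741, 0.0648, 0.0754]
eef_rot: [0.052, 0.705, -0.052, 0.705]
contact_force: [-0.0, -0.1, 0.7]
grip_width: 0.0161
```

Run:
```python
from h import *
s=ctrl.sense()
print(s['time'],s['tcp_pos']*1000,bf(s['tcp_pos']*1000),s['contact_force'])
cv2.imwrite('pics/w6.png',ctrl.get_image('wrist')[:,:,::-1])
```

```text
7.85 [474.14741584  64.80943984  75.4421666 ] [-92.5963151   11.83118996] [-0.03227089 -0.11756916  0.68929848]
```

View pics/w6.png

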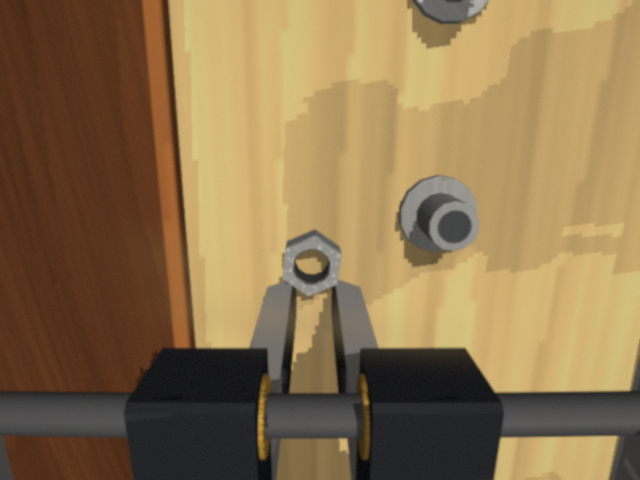

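Nut B is cradled, and the fingers are about 14 mm from the bush flange. I'll continue with a slight drift away from the bushes.

Request:
play_rows --delta_pos '[[1, 12, 0], [2, 24, 0], [3, 36, 0], [4.5, 48, 0], [6, 60, 0], [8, 72, 0], [9.5, 84, 0], [11.5, 96, 0], [13, 108, 0], [15, 120, 0]]' --angular '[[0, 0, 0], [0, 0, 0], [0, 0, 0], [0, 0, 0], [0, 0, 0], [0, 0, 0], [0, 0, 0], [0, 0, 0], [0, 0, 0], [0, 0, 0]]'

```text
time: 8.9
tcp_pos: [0.4892, 0.1847, 0.0755]
eef_rot: [0.052, 0.705, -0.052, 0.705]
contact_force: [0.4, -0.1, -0.5]
grip_width: 0.0159
```

Request:
play_rows --delta_pos '[[1.5, 10, 0], [3, 20, 0], [4.5, 30, 0], [6, 40, 0], [7, 48, 0], [8, 56, 0], [9.5, 64, 0], [10.5, 71, 0], [11.5, 78, 0], [11.5, 78, 0]]' --angular '[[0, 0, 0], [0, 0, 0], [0, 0, 0], [0, 0, 0], [0, 0, 0], [0, 0, 0], [0, 0, 0], [0, 0, 0], [0, 0, 0], [0, 0, 0]]'

```text
time: 9.9
tcp_pos: [0.5008, 0.2626, 0.0755]
eef_rot: [0.052, 0.705, -0.052, 0.705]
contact_force: [0.8, 0.4, -0.6]
grip_width: 0.0162
```

Run:
```python
from h import *
s=ctrl.sense()
print(s['time'],s['tcp_pos']*1000,bf(s['tcp_pos']*1000),s['contact_force'])
cv2.imwrite('pics/w7.png',ctrl.get_image('wrist')[:,:,::-1])
```

```text
9.9 [500.82645012 262.56249968  75.48795217] [-95.26597142 211.35792121] [ 0.7793851   0.43176644 -0.60182149]
```

View pics/w7.png

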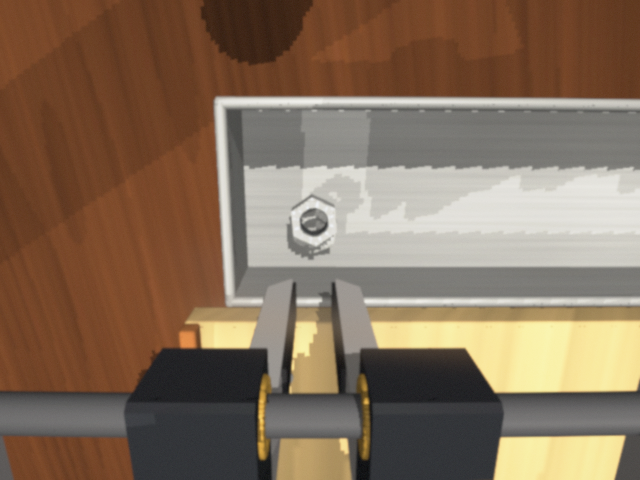

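Nut B also dropped in, on or beside nut C at (314,222). Now nut A's lane.

Request:
play_rows --delta_pos '[[0, 0, 45], [0, 0, 90], [8, -45, 90], [16, -90, 90], [24, -135, 90], [32, -180, 90], [40, -225, 90], [48, -270, 90], [56, -315, 90], [66, -362, 90]]' --angular '[[0, 0, 0], [0, 0, 0], [0, 0, 0], [0, 0, 0], [0, 0, 0], [0, 0, 0], [0, 0, 0], [0, 0, 0], [0, 0, 0], [0, 0, 0]]'

```text
time: 10.95
tcp_pos: [0.5661, -0.1023, 0.1656]
eef_rot: [0.052, 0.705, -0.052, 0.705]
contact_force: [0.0, -0.3, 0.1]
grip_width: 0.0157
```

Request:
play_rows --delta_pos '[[0, -5, 0], [0, -5, 0], [0, -5, 0]]' --angular '[[0, 0, 0], [0, 0, 0], [0, 0, 0]]'

```text
time: 11.25
tcp_pos: [0.5659, -0.1043, 0.1653]
eef_rot: [0.052, 0.706, -0.052, 0.705]
contact_force: [-0.2, 0.3, 0.2]
grip_width: 0.016
```

Run:
```python
from h import *
s=ctrl.sense()
print(s['time'],s['tcp_pos']*1000,bf(s['tcp_pos']*1000),s['contact_force'])
cv2.imwrite('pics/w8.png',ctrl.get_image('wrist')[:,:,::-1])
```

```text
11.25 [ 565.88806974 -104.34918342  165.32927314] [  23.00567553 -142.01018016] [-0.16439229  0.32937079  0.23360007]
```

View pics/w8.png

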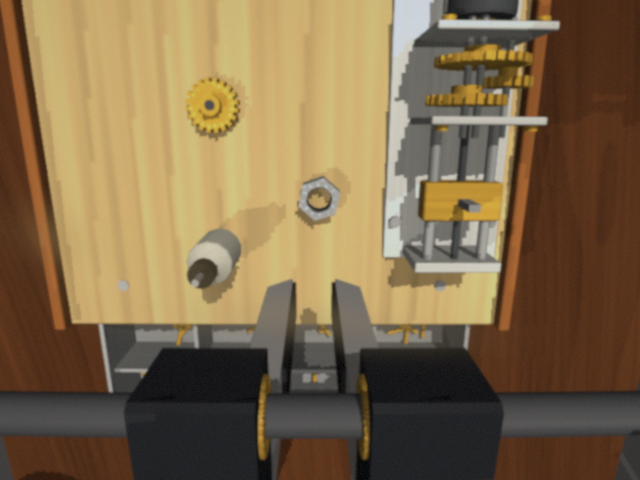

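Nut A is at (318,200), about 2–3 mm right of the finger line. The oiler base (225,240) and the drive base edge (388) are clear on either side. Descending with a +2 mm x shift.

Request:
play_rows --delta_pos '[[2, 0, -30], [2, 0, -60], [2, 0, -80], [2, 0, -90], [2, 0, -90]]' --angular '[[0, 0, 0], [0, 0, 0], [0, 0, 0], [0, 0, 0], [0, 0, 0]]'

```text
time: 11.8
tcp_pos: [0.5676, -0.1037, 0.0745]
eef_rot: [0.052, 0.706, -0.051, 0.704]
contact_force: [-0.4, 0.4, 0.6]
grip_width: 0.0157
```

Run:
```python
from h import *
s=ctrl.sense()
print(s['time'],s['tcp_pos']*1000,bf(s['tcp_pos']*1000),s['contact_force'])
cv2.imwrite('pics/w9.png',ctrl.get_image('wrist')[:,:,::-1])
```

```text
11.8 [ 567.57503157 -103.66981402   74.46556675] [  24.5744937  -141.09029292] [-0.37726845  0.43133163  0.57808487]
```

View pics/w9.png

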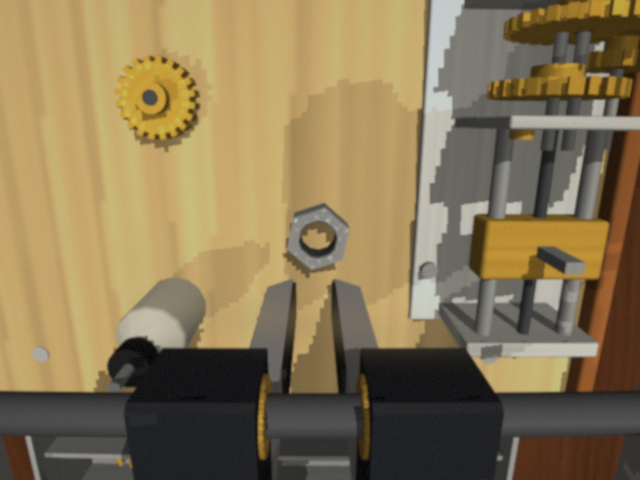

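Request:
play_rows --delta_pos '[[2, 6, 0.5], [3, 14, 0.5], [5, 26, 0.5], [6.5, 38, 0.5], [8.5, 51, 0.5], [10.5, 64, 0.5], [12, 77, 0.5], [14, 90, 0.5], [16, 103, 0.5], [18, 116, 0.5]]' --angular '[[0, 0, 0], [0, 0, 0], [0, 0, 0], [0, 0, 0], [0, 0, 0], [0, 0, 0], [0, 0, 0], [0, 0, 0], [0, 0, 0], [0, 0, 0]]'

```text
time: 12.85
tcp_pos: [0.5867, 0.0118, 0.0759]
eef_rot: [0.052, 0.705, -0.052, 0.705]
contact_force: [-0.1, -1.1, 0.0]
grip_width: 0.0157
```

Run:
```python
from h import *
s=ctrl.sense()
print(s['time'],s['tcp_pos']*1000,bf(s['tcp_pos']*1000),s['contact_force'])
cv2.imwrite('pics/w10.png',ctrl.get_image('wrist')[:,:,::-1])
```

```text
12.85 [586.72772101  11.82808429  75.94444279] [ 26.54728462 -24.03176857] [-0.07654403 -1.07571895  0.03690935]
```

View pics/w10.png

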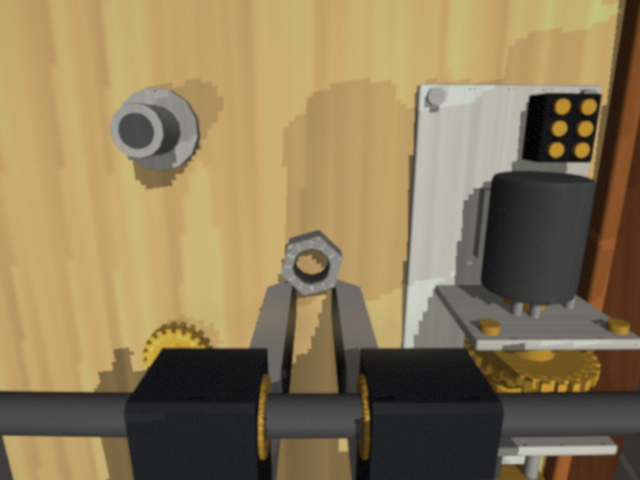

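Nut A is cradled at (312,262) with both sides clear. Continuing.

Request:
play_rows --delta_pos '[[1, 12, 0], [2.5, 24, 0], [4, 36, 0], [5.5, 48, 0], [7, 60, 0], [8.5, 72, 0], [10, 84, 0], [11.5, 96, 0], [13, 108, 0], [15, 120, 0]]' --angular '[[0, 0, 0], [0, 0, 0], [0, 0, 0], [0, 0, 0], [0, 0, 0], [0, 0, 0], [0, 0, 0], [0, 0, 0], [0, 0, 0], [0, 0, 0]]'

```text
time: 13.9
tcp_pos: [0.6016, 0.1317, 0.076]
eef_rot: [0.052, 0.705, -0.052, 0.705]
contact_force: [-0.1, 0.2, 0.7]
grip_width: 0.0157
```

Request:
play_rows --delta_pos '[[2, 12, 0], [3.5, 24, 0], [5.5, 36, 0], [7, 48, 0], [9, 60, 0], [10.5, 72, 0], [12.5, 83, 0], [14, 94, 0], [15.5, 104, 0], [17, 115, 0]]' --angular '[[0, 0, 0], [0, 0, 0], [0, 0, 0], [0, 0, 0], [0, 0, 0], [0, 0, 0], [0, 0, 0], [0, 0, 0], [0, 0, 0], [0, 0, 0]]'

```text
time: 14.9
tcp_pos: [0.6187, 0.2465, 0.076]
eef_rot: [0.052, 0.705, -0.052, 0.705]
contact_force: [-0.3, 0.3, 0.4]
grip_width: 0.0161
```

Run:
```python
from h import *
s=ctrl.sense()
print(s['time'],s['tcp_pos']*1000,bf(s['tcp_pos']*1000),s['contact_force'])
cv2.imwrite('pics/w11.png',ctrl.get_image('wrist')[:,:,::-1])
```

```text
14.9 [618.69925858 246.45734668  76.01039428] [ 23.69385806 212.74856832] [-0.34034218  0.28521987  0.39097783]
```

View pics/w11.png

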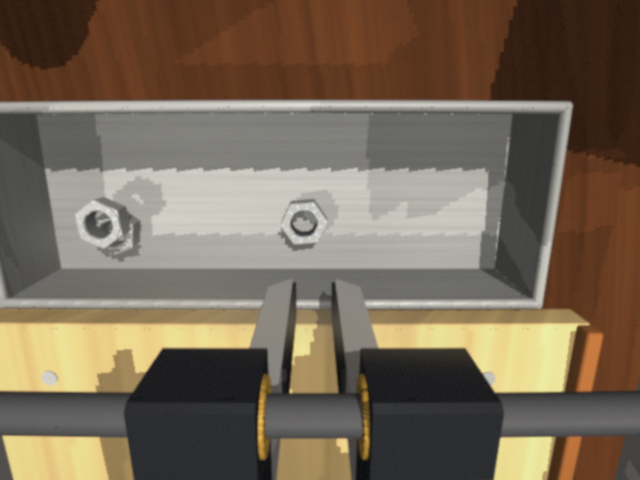

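All three nuts are in the tray, with B resting on C at (105,225) and A at (304,222). I'll lift clear and check the rest.

Request:
play_rows --delta_pos '[[0, 0, 40], [0, 0, 90], [0, -20, 140], [-20, -60, 170], [-40, -100, 180], [-70, -140, 180], [-100, -180, 180], [-130, -220, 180], [-130, -220, 180], [-130, -220, 180]]' --angular '[[0, 0, 0], [0, 0, 0], [0, 0, 0], [0, 0, 0], [0, 0, 0], [0, 0, 0], [0, 0, 0], [0, 0, 0], [0, 0, 0], [0, 0, 0]]'

```text
time: 15.95
tcp_pos: [0.4884, 0.0251, 0.2566]
eef_rot: [0.053, 0.705, -0.053, 0.706]
contact_force: [0.9, 0.4, 0.8]
grip_width: 0.0161
```

Run:
```python
from h import *
s=ctrl.sense()
print(s['time'],s['tcp_pos']*1000,s['contact_force'])
for n in ('scene','side'): cv2.imwrite(f'pics/{n}9.png',ctrl.get_image(n)[:,:,::-1])
```

```text
15.95 [488.44320483  25.12099832 256.62008662] [0.85290187 0.42403335 0.7507853 ]
```

View pics/scene9.png

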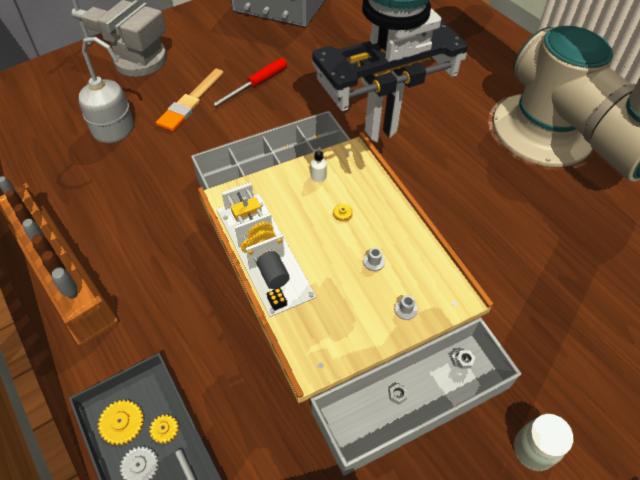

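View pics/side9.png

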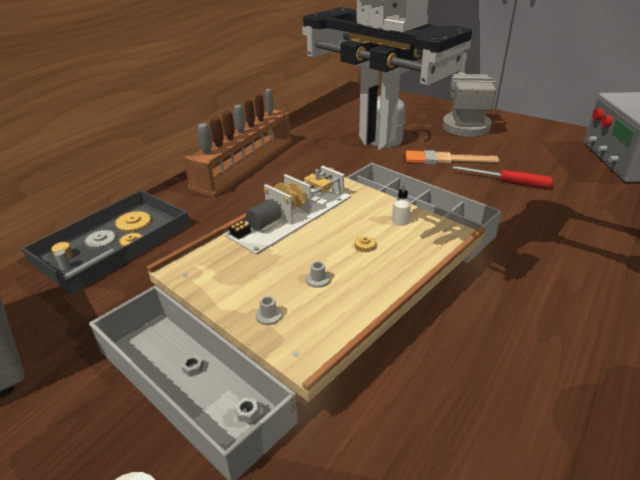

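Both fixed cameras show the nuts in the tray: two stacked at scene (463,357) and one at (398,393). The bushes (374,262; 406,309), gear (343,212) and oiler (318,177) have not moved in the pictures. Handing in.

```bash
python3 -c "
from rig import ctrl
print(ctrl.hand_in())"
```

```text
the job is handed in; nothing more can be done
None
```

All three nuts are off the board and in the undivided catch tray. I pushed them there one at a time (C, then B, then A) with the fingertips set 16 mm apart and about 5 mm above the board, and handed in at about 16 s.

- **Nuts:** The last scene and side pictures show all three in the tray below its rim. Nut B has come to rest on top of nut C, and nut A lies alone.
- **Other parts:** The bushes, gear and oiler show no visible movement from the first pictures. I compared them by eye and did not re-measure their positions.
- **Contact:** The robot was clear of everything at the end. The force readings I took stayed near 1 N, and there was no sign of touching the recorder drive.
- **Disagreement:** The wrist camera placed most points about 3–6 mm lower along the board than the fixed cameras did. The sweep clearances were large enough that this did not matter.

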